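# Free the blue-capped stub from a push-fit manifold

### The job

We need the port on the manifold that is closed by the blue-capped stub. Press that fitting's orange release ring down, pull the stub straight up out of it with the ring held down, and leave the stub in the steel pot; leave the yellow-capped stub seated and the pot standing upright.

Things in the scene. Friction and masses are not known exactly. Their poses are not given: they have to be found in the camera images.
- blue_stub: Stub to remove: rigid white round rod, 20 mm in diameter, 86 mm long, the top 20 mm blue, a 10 mm thick neck 10 to 22 mm above its foot. Origin: centre of its foot, 36 mm above the worktop at the start; z along it to the blue end, upright. The orange ring's upper face is 48 mm above the foot, so 38 mm stand clear. Jaws lock it until the ring is down; out of the fitting once lifted 50 mm.
- blue_ring (a joint): How far the blue stub's release ring is pressed straight down (m): 0 up, 0.010 fully down; sprung, 3 N to start, 8 N fully down. Flat orange flange round the stub, 60 mm outer, 23 mm inner diameter, top 84 mm above the worktop. Down 6 mm or more frees the stub; let go, it springs up and locks it again unless the stub has risen 5 mm. Fingertips can press it astride the stub, then close and lift.
- yellow_stub: Stub that stays: same shape and sizes with a yellow top, origin at the centre of its foot, z up. The two stubs stand in equal fittings on one fixed aluminium rail (280 x 76 mm) with three places in a row, 90 mm apart; the third fitting is empty, and the order varies. The line through the two stubs is the row's direction.
- pot: Open round steel pot, loose, 0.35 kg, 84 mm across the rim, 55 mm high, walls 3 mm. Origin: centre of its underside; z up. The stub may lean in it.

How it is judged (in metres and radians):
On the way, in this order (a step that is already met when the one before it is completed fails the run):
1. the release ring round the blue-capped stub is pressed down at least 5 mm with the stub still fully seated (value of joint blue_ring above 0.005 m and height (world z) of blue_stub below 0.039 m), for 0.1 s.
2. the blue-capped stub is lifted out of the fitting (height (world z) of blue_stub above 0.086 m), for 0.1 s.
At the end, for the whole second after the job is handed in: The blue-capped stub is at rest in the pot, its foot within 40 mm of the pot's axis and less than 35 mm above the pot's underside; the pot stands upright on the worktop (within 10 degrees); the yellow-capped stub is within 15 mm of where it was (horizontal distance between blue_stub and pot below 0.04 m and z of blue_stub in the frame of pot between 0 and 0.035 m and linear speed of blue_stub below 0.03 m/s and angle between pot's own z axis and vertical below 0.17 rad and height (world z) of pot below 0.02 m and distance of yellow_stub from where it was at the start of the episode below 0.015 m); the robot touches nothing.
It fails at once if the yellow-capped stub is moved from its place (distance of yellow_stub from where it was at the start of the episode above 0.015 m).
It fails at once if the blue-capped stub is torn out of its fitting with the ring up (height (world z) of blue_stub above 0.04 m and distance of blue_stub from where it was at the start of the episode below 0.009 m and value of joint blue_ring below 0.0035 m).
It also fails if it takes over 42 s, if anything falls off the work surface, if the arm or the gripper's body presses on something with over 40 N, if the wrist force passes 120 N, or if a joint passes its speed limit or range.

### The arm

A 7-joint arm with a two-finger parallel gripper is mounted at the origin on a cart in front of the work surface, level with it; the furniture and walls round the work are solid. World frame = base frame: x ahead of the robot, y to its left, z up, the work surface at z = 0. Lengths are in m, angles in degrees, forces in N, time in s.
With the tool pointing down it reaches from about 0.4 to 0.85 m from the base axis. Payload 10.4 kg.
Tool frame: the origin (TCP) lies between the finger pads; the fingertips stand 8 mm ahead of it and the grasp point (between the pads) lies 11 mm behind it; z points along the fingers, y is the line along which they close (so a half turn about z gives the same grasp; the last joint's range is limited). The gripper opens to 85 mm and grips with 20 to 120 N. Pads are 22 mm wide; open, the fingers measure 114 mm over their backs; the gripper's body (76 mm by 85 mm) begins 54 mm behind the grasp point. The pads swing forward as they close: fully open they stand 13 mm farther back than shut.
Start: joints at [72.273, 19.034, -3.707, 83.658, 1.238, 77.344, -5.071], TCP at [0.177, -0.599, 0.239] pointing down, gripper open.
Joint ranges: [-148.97, 148.97], [-28.65, 121.19], [-84.17, 76.75], [9.2, 138.47], [-72.65, 252.65], [3.7, 117.97], [-149.18, 149.18]. Speed limits (degrees/s): [127.2, 127.2, 159.86, 159.86, 180, 180, 180].

### API

Orientations are given as [roll, pitch, yaw] about the fixed x, y, z axes, in that order (R = Rz(yaw) Ry(pitch) Rx(roll)).
In Python, from station import * gives the robot as it stands.
- The arm moves only by the tool arm_command, never from a script. Its argument "deltas" is a list that holds one entry, the list of rows, each a list of 4 numbers: the shift along the tool's x, y, z in mm, then the turn about the tool's z in rad. In form: [[[dx, dy, dz, roll], ...]]. A call has 1 to 10 rows; each row is the pose to reach, as a shift and turn from the pose commanded when the call began, along the tool's axes at that moment; what a row does not reach only later rows make up. A row lasts 1/10 s, in which the tool goes at most 50 mm and 8.59 degrees, less where a joint would pass 70% of its speed; a pose out of reach is approached as far as the arm can. A call with a gripper value outside its range is refused whole. "jaw" is the gripper command: -1 is fully open, 1 is shut, values between are in proportion, set as the call begins (left out, the last holds). The fingers move at their own pace and stop on an object; the grip force is fixed at half the most. Time passes only in rows, so rows that repeat a pose let the fingers close. It gives the time, the measured TCP pose, the force, the opening and the grip force at its end, in the units of the state.
- get_state(): the state, without advancing time (a new reading comes with each control period).
- read_camera(name): name is "scene" or "top" or "wrist"; returns a dict with "color" (480x640x3 uint8, red, green, blue), "z_map" (480x640 float32, m along the optical axis (not along the pixel's ray), 0 where there is no reading), "K" (3x3 intrinsics, pixels), "D" ([k1, k2, p1, p2, k3] as OpenCV has them; the pictures are not rectified), "xyz" and "rotation" of the camera in the world; the wrist camera has in their place "mount" (4x4, takes a point from camera to tool coordinates, whose origin is the TCP and whose axes are the flange's). Camera axes: x right, y up, looking along -z (the intrinsics and any distortion apply to the point x, -y, -z); pixel columns grow to the right and rows downward; lengths in m; the calibration is good to about 2 mm. A picture is of the moment at which its call begins: read the wrist's pose just before it.
- hand_in(): hands the job in; it is judged then, once.
The state is a dict: "t": time; "joints": joint angles; "joint_velocities": joint speeds; "joint_torque": joint torques, N m; "tcp_pos": TCP position; "tool_rot": TCP orientation; "contact_force": force on the tool from outside, world axes, zero at the start; "moment": the same for the moment, N m; "gripper_width": finger opening in m; "finger_force": force on a finger pad.
Only numpy, scipy, OpenCV 4.12 (cv2) and the standard library are available. Lean on these libraries where they do the work, as an engineer would, in place of code of your own. Each camera call takes 0.05 s, during which the arm holds its last target. There are 200 camera calls.

## Working session

There is one attempt and no reset: what is moved stays moved. The work goes in short steps, Python scripts to look and compute and a tool call to move; the robot and the scene stay as the last step left them, time stands still between calls to the robot, and variables do not carry over. Pictures are saved under pics/ and viewed, at most 10 in all, crops included, and the job is handed in when it is done.

Besides the shell and the picture viewer there is one more tool, called after "Emit:" by a JSON object that holds its "fn" and its "kwargs". arm_command: Moves the arm, as the interface text tells. Its arguments: {"type":"object","properties":{"deltas":{"type":"array"},"jaw":{"type":"number"}},"required":["deltas"]}

```bash
mkdir -p pics; cat > h.py <<'E'
from station import *
import numpy as np, cv2
from scipy.spatial.transform import Rotation as R
def cloud(name):
    s=get_state(); c=read_camera(name)
    v,u=np.mgrid[0:480,0:640]
    p=cv2.undistortPoints(np.stack([u.ravel(),v.ravel()],1).astype(np.float64)[:,None],np.array(c["K"]),np.array(c["D"]))[:,0]
    z=c["z_map"].ravel().astype(float)
    P=np.stack([p[:,0]*z,-p[:,1]*z,-z],1)
    if name=="wrist":
        M=np.array(c["mount"]);P=P@M[:3,:3].T+M[:3,3]
        Rt=R.from_euler("xyz",s["tool_rot"],degrees=True).as_matrix()
        P=P@Rt.T+np.array(s["tcp_pos"])
    else:
        r=np.array(c["rotation"])
        r=r if r.shape==(3,3) else R.from_euler("xyz",r,degrees=True).as_matrix()
        P=P@r.T+np.array(c["xyz"])
    P[z==0]=np.nan
    return c["color"],P.reshape(480,640,3)
def masks(col):
    h=cv2.cvtColor(col,cv2.COLOR_RGB2HSV);H,S,V=h[...,0],h[...,1],h[...,2]
    m=(S>120)&(V>60)
    return dict(blue=m&(H>98)&(H<130),yellow=m&(H>22)&(H<36),orange=m&(H>5)&(H<20))
E
python3 - <<'E'
from h import *
s=get_state();print(s)
for n in("top","scene"):
    col,P=cloud(n);cv2.imwrite(f"pics/{n}.png",col[...,::-1])
    for k,m in masks(col).items():
        N,l,st,ce=cv2.connectedComponentsWithStats(m.astype(np.uint8))
        for i in range(1,N):
            if st[i,4]>40:
                q=P[l==i];print(n,k,st[i],np.nanmedian(q,0).round(3),np.nanmin(q,0).round(3),np.nanmax(q,0).round(3))
E
```

```text
{'t': 0.0, 'joints': array([72.27464463, 19.07223913, -3.70926487, 83.70731396,  1.23754969,
       77.3442454 , -5.0721829 ]), 'joint_velocities': array([ 0.02485685, -0.04846097, -0.02835379, -0.02781024,  0.03661545,
        0.15716512,  0.04130056]), 'joint_torque': array([-7.05531911e-04, -6.25454664e+01,  4.91090992e-02, -3.91607702e+01,
        1.62289781e-02,  1.00163001e-02, -1.00649481e-05]), 'tcp_pos': array([ 0.17669106, -0.59910668,  0.23850224]), 'tool_rot': array([-1.79916128e+02,  3.22418687e-03,  1.64322994e+01]), 'contact_force': array([-1.0869044 , -0.65227647,  0.98302541]), 'moment': array([ 0.00425193,  0.04106397, -0.0512108 ]), 'finger_force': 0.0, 'gripper_width': 0.08565060835810688}
top blue [227 231  11  12  97] [0.528 0.133 0.122] [0.518 0.125 0.118] [0.537 0.142 0.125]
top yellow [329 201  11  11  88] [ 0.577 -0.039  0.122] [ 0.568 -0.047  0.063] [ 0.585 -0.03   0.124]
top orange [ 394  152   36   36 1004] [ 0.649 -0.179  0.069] [ 0.618 -0.211 -0.002] [ 0.699 -0.147  0.074]
top orange [318 192  33  34 689] [ 0.577 -0.039  0.084] [ 0.549 -0.067  0.027] [ 0.607 -0.009  0.122]
top orange [269 207  34  34 726] [0.553 0.047 0.084] [0.523 0.018 0.028] [0.582 0.083 0.088]
top orange [220 222  34  34 660] [0.526 0.132 0.084] [0.499 0.104 0.032] [0.556 0.169 0.088]
scene blue [248 156   9   7  56] [0.526 0.13  0.122] [0.519 0.12  0.119] [0.534 0.139 0.125]
scene yellow [335 203   9   7  54] [ 0.576 -0.042  0.122] [ 0.569 -0.05   0.12 ] [ 0.583 -0.036  0.124]
scene orange [238 164  34  25 493] [0.521 0.124 0.084] [ 0.498  0.1   -0.001] [0.565 0.243 0.106]
scene orange [278 185  35  28 669] [0.551 0.043 0.084] [ 0.523  0.014 -0.001] [0.611 0.145 0.087]
scene orange [321 208  36  30 640] [ 0.57  -0.048  0.084] [ 0.547 -0.072  0.   ] [0.619 0.047 0.119]
scene orange [ 411  246   42   37 1238] [ 0.646 -0.184  0.068] [ 0.615 -0.214  0.002] [ 0.728 -0.145  0.073]
```

View pics/top.png

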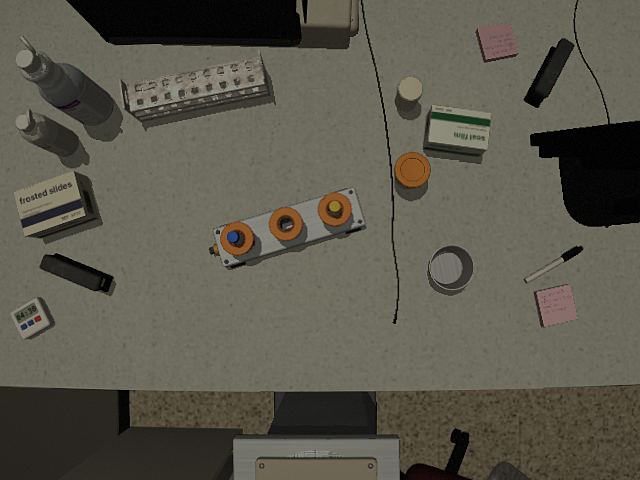

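View pics/scene.png

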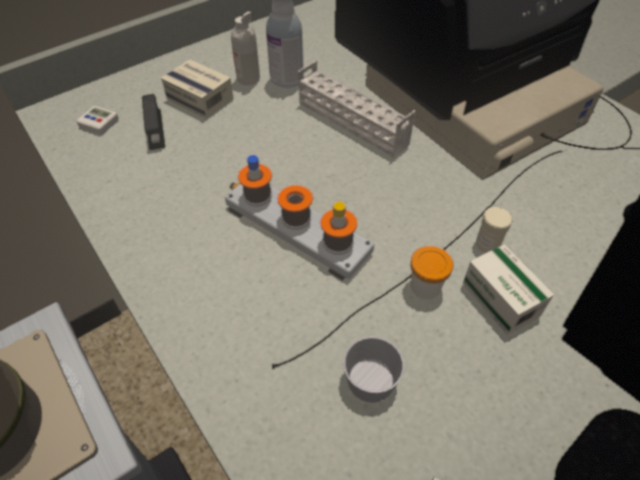

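The top view shows the rail with the blue stub at (235,238), the empty fitting at (287,224) and the yellow stub at (335,207). The pot is at (451,268). An orange-lidded jar at (412,170) is a decoy. Next I locate the pot.

```bash
python3 - <<'E'
from h import *
for n in("top","scene"):
    col,P=cloud(n)
    q=P.reshape(-1,3); q=q[(q[:,2]>.045)&(q[:,2]<.062)&(q[:,0]>.3)&(q[:,0]<.56)&(q[:,1]<-.12)&(q[:,1]>-.36)]
    c,r=cv2.minEnclosingCircle(q[:,:2].astype(np.float32)); print(n,len(q),c,r,q[:,2].max(), np.median(q,0))
    a=np.c_[2*q[:,:2],np.ones(len(q))];s=np.linalg.lstsq(a,(q[:,:2]**2).sum(1),rcond=None)[0];print(s[:2],np.sqrt(s[2]+s[:2]@s[:2]))
s=get_state()
Rt=R.from_euler("xyz",s["tool_rot"],degrees=True).as_matrix()
print(Rt.round(3)); print(Rt.T@(np.array([.528,.132,.24])-s["tcp_pos"])*1000)
E
```

```text
top 368 (0.4742946922779083, -0.2498987317085266) 0.04202089458703995 0.06044373721479224 [ 0.47703302 -0.26471562  0.05395539]
[ 0.47426899 -0.24894817] 0.03947465753876799
scene 722 (0.47348552942276, -0.25176629424095154) 0.042152684181928635 0.05887156610053379 [ 0.48127257 -0.24801672  0.05354027]
[ 0.47254887 -0.25224883] 0.03947120084770756
[[ 0.959  0.283 -0.   ]
 [ 0.283 -0.959  0.001]
 [-0.    -0.001 -1.   ]]
[ 543.76763496 -602.06447675   -0.69193548]
```

Emit:
{"fn": "arm_command", "kwargs": {"deltas": [[[39,-30,0,0],[79,-60,0,0],[118,-90,0,0],[158,-120,0,0],[197,-150,0,0],[236,-180,0,0],[276,-210,0,0],[315,-240,0,0],[355,-270,0,0],[394,-300,0,0]]], "jaw": 0.25}}

```text
t: 1.2
tcp_pos: [0.4707, -0.1985, 0.2395]
tool_rot: [180.0, -0.0, 16.4]
contact_force: [0.2, -1.0, 0.6]
gripper_width: 0.0319
finger_force: 0.0
```

Emit:
{"fn": "arm_command", "kwargs": {"deltas": [[[20,-40,0,0],[40,-80,0,0],[60,-120,0,0],[80,-160,0,0],[100,-200,0,0],[120,-240,0,0],[140,-280,0,0],[150,-302,0,0],[150,-302,0,0],[150,-302,0,0]]]}}

```text
t: 2.2
tcp_pos: [0.5282, 0.1318, 0.239]
tool_rot: [180.0, 0.0, 16.5]
contact_force: [0.6, 0.1, -1.1]
gripper_width: 0.0317
finger_force: 0.0
```

```bash
python3 - <<'E'
from h import *
s=get_state();Rt=R.from_euler("xyz",s["tool_rot"],degrees=True).as_matrix()
col,P=cloud("wrist");cv2.imwrite("pics/w1.png",col[...,::-1])
print(s["t"],s["tcp_pos"])
M=masks(col)
for k,m in M.items():
    N,l,st,ce=cv2.connectedComponentsWithStats(m.astype(np.uint8))
    for i in range(1,N):
        if st[i,4]>150:
            q=P[l==i];q=q[~np.isnan(q[:,0])]
            zc={"blue":.122,"yellow":.122}.get(k,.084);q=q[abs(q[:,2]-zc)<.005]
            if len(q)<20: continue
            c,r=cv2.minEnclosingCircle(q[:,:2].astype(np.float32))
            print(k,st[i],np.median(q,0).round(4),c,r,"tool mm",(Rt.T@(np.array([*c,.1])-s["tcp_pos"])*1000).round(1))
E
```

```text
2.2 [0.52816712 0.13182779 0.23900053]
blue [306 223  26  26 514] [0.5291 0.1347 0.1218] (0.5286901593208313, 0.134715273976326) 0.008817789144814014 tool mm [  1.4  -2.6 139. ]
orange [ 280  182   79   78 3411] [0.5326 0.1369 0.0836] (0.5287789106369019, 0.13418151438236237) 0.029628030955791473 tool mm [  1.3  -2.1 139. ]
orange [ 400  184   79   76 3891] [0.5547 0.0491 0.0836] (0.5533730387687683, 0.04883897304534912) 0.029771186411380768 tool mm [  0.7  86.7 139. ]
orange [ 519  185   79   76 3473] [ 0.5824 -0.0305  0.0834] (0.5786029100418091, -0.03730092570185661) 0.0298050157725811 tool mm [  0.4 176.5 139. ]
```

View pics/w1.png

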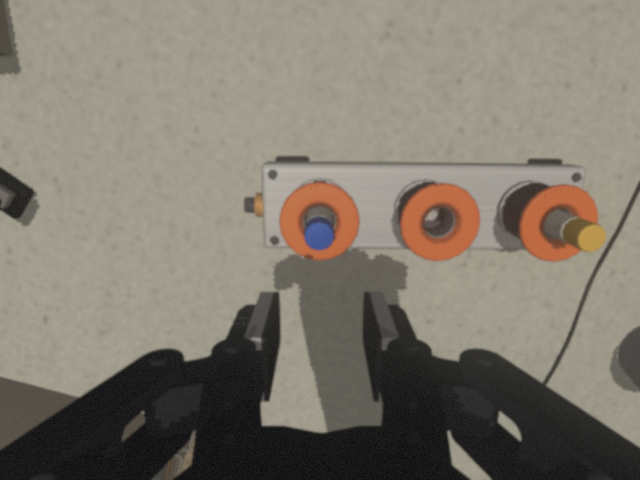

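The wrist view shows the blue cap at (320,235) on its ring at (320,221), with the open fingers below it. The correction is small, so I descend to just above the ring.

Emit:
{"fn": "arm_command", "kwargs": {"deltas": [[[1,-2.5,15,0],[1,-2.5,45,0],[1,-2.5,75,0],[1,-2.5,100,0],[1,-2.5,120,0],[1,-2.5,132,0],[1,-2.5,138,0],[1,-2.5,138,0]]]}}

```text
t: 3.05
tcp_pos: [0.5284, 0.134, 0.1008]
tool_rot: [180.0, 0.0, 16.4]
contact_force: [-1.1, 0.8, 0.1]
gripper_width: 0.0321
finger_force: 0.0
```

Emit:
{"fn": "arm_command", "kwargs": {"deltas": [[[0,0,2,0],[0,0,4,0],[0,0,6,0],[0,0,8,0],[0,0,9,0],[0,0,9,0],[0,0,9,0]]]}}

```text
t: 3.75
tcp_pos: [0.5286, 0.1345, 0.0923]
tool_rot: [180.0, -0.0, 16.4]
contact_force: [0.4, -0.6, -1.2]
gripper_width: 0.0322
finger_force: 0.0
```

Emit:
{"fn": "arm_command", "kwargs": {"deltas": [[[0,0,1,0],[0,0,2,0],[0,0,3,0],[0,0,4,0],[0,0,4,0],[0,0,4,0]]]}}

```text
t: 4.35
tcp_pos: [0.5287, 0.1346, 0.0884]
tool_rot: [180.0, -0.0, 16.4]
contact_force: [-0.0, 0.1, 4.0]
gripper_width: 0.0317
finger_force: 2.1
```

Emit:
{"fn": "arm_command", "kwargs": {"deltas": [[[0,0,1,0],[0,0,2,0],[0,0,3,0],[0,0,3,0],[0,0,3,0]]]}}

```text
t: 4.85
tcp_pos: [0.5287, 0.1346, 0.0854]
tool_rot: [180.0, -0.0, 16.4]
contact_force: [-1.2, 0.9, 5.1]
gripper_width: 0.0317
finger_force: 2.8
```

Emit:
{"fn": "arm_command", "kwargs": {"deltas": [[[0,0,1,0],[0,0,2,0],[0,0,3,0],[0,0,3,0],[0,0,3,0]]]}}

```text
t: 5.35
tcp_pos: [0.5287, 0.1345, 0.0825]
tool_rot: [180.0, -0.0, 16.4]
contact_force: [-0.3, -1.4, 6.7]
gripper_width: 0.0317
finger_force: 3.4
```

Emit:
{"fn": "arm_command", "kwargs": {"deltas": [[[0,0,0.5,0],[0,0,0.5,0],[0,0,0.5,0],[0,0,0.5,0],[0,0,0.5,0],[0,0,0.5,0],[0,0,0.5,0],[0,0,0.5,0]]], "jaw": 1}}

```text
t: 6.15
tcp_pos: [0.5291, 0.1346, 0.0824]
tool_rot: [180.0, -0.1, 16.4]
contact_force: [-1.2, 0.0, 9.4]
gripper_width: 0.0188
finger_force: 60.1
```

Emit:
{"fn": "arm_command", "kwargs": {"deltas": [[[0,0,-50,0],[0,0,-95,0],[0,0,-120,0],[0,0,-130,0],[0,0,-130,0],[0,0,-130,0]]]}}

```text
t: 6.75
tcp_pos: [0.5278, 0.1341, 0.2099]
tool_rot: [-180.0, 0.1, 16.4]
contact_force: [0.2, -0.9, -1.3]
gripper_width: 0.0185
finger_force: 60.1
```

```bash
python3 - <<'E'
from h import *
s=get_state();print(s["t"],s["tcp_pos"],s["tool_rot"],s["gripper_width"],s["finger_force"])
Rt=R.from_euler("xyz",s["tool_rot"],degrees=True).as_matrix()
print((Rt.T@(np.array([.4735,-.2505,0])-s["tcp_pos"])*1000).round(1))
for n in("top","scene"):
    col,P=cloud(n)
    if n=="scene":cv2.imwrite("pics/s2.png",col[...,::-1])
    m=masks(col)
    for k in("blue","yellow"):
        q=P[m[k]];q=q[q[:,2]>.1]; print(n,k,len(q),np.median(q,0).round(3) if len(q) else "")
E
```

```text
6.75 [0.52783069 0.13405523 0.20994244] [-1.79996385e+02  1.41686734e-01  1.64243864e+01] 0.018481056585042694 60.137951374053955
[-160.3  353.5  210.3]
top blue 0 
top yellow 88 [ 0.577 -0.039  0.122]
scene blue 58 [0.519 0.13  0.248]
scene yellow 53 [ 0.576 -0.042  0.122]
```

View pics/s2.png

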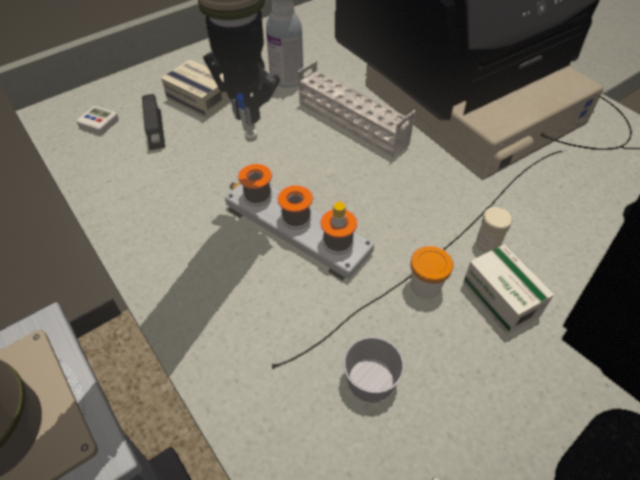

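The scene view shows the stub held clear at (245,120), its fitting empty and the yellow stub seated at (339,212). I carry it over the pot.

Emit:
{"fn": "arm_command", "kwargs": {"deltas": [[[-8,17,0,0],[-26,57,0,0],[-46,101,0,0],[-66,145,0,0],[-86,190,0,0],[-106,234,0,0],[-126,278,0,0],[-144,318,0,0],[-156,344,0,0],[-160,353,0,0]]]}}

```text
t: 7.85
tcp_pos: [0.4731, -0.2529, 0.2101]
tool_rot: [-179.9, 0.1, 16.1]
contact_force: [1.5, 0.3, -1.4]
gripper_width: 0.0189
finger_force: 60.1
```

Emit:
{"fn": "arm_command", "kwargs": {"deltas": [[[0,0,10,0],[0,0,35,0],[0,0,65,0],[0,0,95,0],[0,0,115,0],[0,0,130,0],[0,0,140,0],[0,0,147,0],[0,0,150,0],[0,0,150,0]]]}}

```text
t: 8.85
tcp_pos: [0.4752, -0.2493, 0.062]
tool_rot: [180.0, -0.0, 16.4]
contact_force: [-0.5, 0.2, -0.5]
gripper_width: 0.0183
finger_force: 60.1
```

Emit:
{"fn": "arm_command", "kwargs": {"deltas": [[[0,0,2,0],[0,0,4,0],[0,0,6,0],[0,0,8,0],[0,0,8,0],[0,0,8,0]]]}}

```text
t: 9.45
tcp_pos: [0.4749, -0.2493, 0.0538]
tool_rot: [-180.0, 0.0, 16.4]
contact_force: [0.3, -0.0, -1.2]
gripper_width: 0.0186
finger_force: 60.1
```

Emit:
{"fn": "arm_command", "kwargs": {"deltas": [[[0,0,0,0],[0,0,0,0],[0,0,0,0],[0,0,0,0],[0,0,0,0],[0,0,0,0]]], "jaw": 0.2}}

```text
t: 10.05
tcp_pos: [0.475, -0.2493, 0.0538]
tool_rot: [180.0, -0.0, 16.4]
contact_force: [0.1, 0.8, 0.0]
gripper_width: 0.0343
finger_force: 0.0
```

Emit:
{"fn": "arm_command", "kwargs": {"deltas": [[[0,0,-5,0],[0,0,-15,0],[0,0,-30,0],[0,0,-50,0],[0,0,-75,0],[0,0,-100,0],[0,0,-125,0],[0,0,-145,0],[0,0,-150,0],[0,0,-150,0]]]}}

```text
t: 11.05
tcp_pos: [0.4753, -0.2495, 0.2051]
tool_rot: [179.9, -0.1, 16.4]
contact_force: [-0.6, -0.2, -0.6]
gripper_width: 0.0345
finger_force: 0.0
```

```bash
python3 - <<'E'
from h import *
s=get_state();print(s["t"],s["tcp_pos"])
for n in("wrist","scene"):
    col,P=cloud(n)
    if n=="scene": cv2.imwrite("pics/s3.png",col[...,::-1])
    m=masks(col)
    for k in("blue","yellow"):
        q=P[m[k]];q=q[q[:,2]>.03]; print(n,k,len(q),np.median(q,0).round(3) if len(q) else "")
E
```

```text
11.05 [ 0.47534725 -0.24949748  0.205109  ]
wrist blue 590 [ 0.479 -0.247  0.09 ]
wrist yellow 0 
scene blue 215 [ 0.473 -0.252  0.089]
scene yellow 65 [ 0.576 -0.042  0.122]
```

View pics/s3.png

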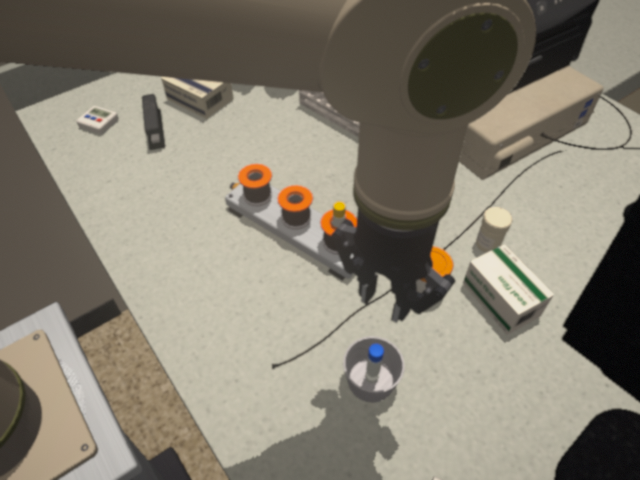

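The scene view shows the blue stub standing in the upright pot at (375,365), the gripper clear above it, and the yellow stub seated at (339,212). Everything is in place, so I hand in.

```bash
python3 -c "
from station import *
print(hand_in())"
```

```text
the job is handed in; nothing more can be done
None
```

I pressed the release ring, pulled the blue stub with a fast lift and left it standing in the upright pot; the yellow stub is still seated and the job is handed in at about 11 s, but hand-in gave no verdict and I never measured the ring's position during the lift.

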